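Open a push-and-turn safety cap

TASK

Open the white cleaner bottle that stands in the bottle holder: press its safety cap down against the spring, keep it down while you twist it anticlockwise (seen from above), a bit under a quarter turn, until it is free, then lift the cap straight up off the neck. Leave the bottle seated in its holder and do not disturb the mug, spice jar or lemon. Finish still holding the cap, level and still, about 8 cm above where it sat and over the bottle's mouth; do not put it down.

Things in the scene. Friction and masses are not known exactly. Their poses are not given: they have to be found in the camera images.
- cap_center (a point): centre (half-way up) of the round ribbed grey cap, 53 mm across, 27 mm tall, 25 g, on the bottle's neck; z up its axis. Any finger direction round it will do; 40 N holds it. Below its edge are 18 mm of narrower neck. Locked, it neither lifts nor turns. Pressed down 4.5 mm or more, it turns anticlockwise (from above) and comes off from 1.05 rad on (best 1.24; open stop at 1.47)
- bottle_mouth (a point): centre of the neck's rim, hidden in the cap at first; z up. The locked cap's centre is 3 mm below it, cap x along this x (either way). White square bottle 76 x 76 mm, shoulder at 104 mm, rim 156 mm above its underside, neck 32 mm across with flanges to 41 mm, 0.4 to 0.85 kg, standing loose in the holder's pocket, which keeps it from turning
- seal (a joint): travel in m of the sprung seal in the mouth that pushes the cap up: 0 with the cap locked, grows as the cap is pressed, 0.0065 at the hard stop, about -0.0015 once the cap is off. Above 0.0042 the cap is free to turn. The spring gives about 5 N at 0 and 13 N at the stop
- holder: grey bottle holder fixed to the worktop: base plate 128 x 128 x 10 mm, square walled pocket 90 mm outside and 78 mm inside, walls reaching 51 mm above the worktop. Origin at the centre of its underside, z up, sides along x and y, as are the bottle's. The seated bottle's mouth is 0.166 m above the origin
- mug_c (a point): bystander: white mug with a handle, 77 mm across (108 with the handle), 89 mm tall; point half-way up
- spice_jar_c (a point): bystander: spice jar, 43 mm across, 102 mm tall; point half-way up
- lemon_c (a point): bystander: lemon, 72 x 57 x 58 mm; point half-way up
There are look-alikes about, which are no part of the job. There is more than one size of the part that bears cap_center; the job needs the smaller.

How it is judged (in metres and radians):
On the way, in this order (a step that is already met when the one before it is completed fails the run):
1. the cap, still at its locked angle, is pressed down at least 3.8 mm by the gripper (value of joint seal above 0.0038 m and angle between the x axis of cap_center and the x axis of bottle_mouth, either way round below 0.3 rad and horizontal distance between cap_center and bottle_mouth below 0.006 m), for 0.1 s.
2. the cap is turned more than 0.95 rad while still down on the neck (angle between the x axis of cap_center and the x axis of bottle_mouth, either way round above 0.95 rad and z of cap_center in the frame of bottle_mouth below 0.0005 m and horizontal distance between cap_center and bottle_mouth below 0.006 m), for 0.1 s.
At the end, for the whole second after the job is handed in: Held by the fingers (over 1 N), still, within 0.25 rad of level: cap centre 45 to 140 mm above where it sat, within 35 mm sideways of the bottle axis, touching neither bottle nor holder. Bottle upright (0.06 rad) in the pocket, within 4 mm of seated height (z of cap_center in the frame of bottle_mouth between 0.042 and 0.137 m and horizontal distance between cap_center and bottle_mouth below 0.035 m and angle between cap_center's own z axis and vertical below 0.25 rad and contact force between the fingers and cap above 1 N and contact force between cap and bottle below 0.2 N and contact force between cap and holder below 0.2 N and linear speed of cap below 0.04 m/s and height (world z) of cap_center above 0.2 m and z of bottle_mouth in the frame of holder between 0.16 and 0.17 m and angle between bottle_mouth's own z axis and vertical below 0.06 rad); the arm keeps its last pose, push and grip.
It fails at once if the bottle is pulled up out of its seat by more than 10 mm or tipped (z of bottle_mouth in the frame of holder above 0.176 m or angle between bottle_mouth's own z axis and vertical above 0.15 rad).
It fails at once if the mug is pushed more than 30 mm (distance of mug_c from where it was at the start of the episode above 0.03 m).
It fails at once if the spice jar is pushed more than 30 mm (distance of spice_jar_c from where it was at the start of the episode above 0.03 m).
It fails at once if the lemon is pushed more than 30 mm (distance of lemon_c from where it was at the start of the episode above 0.03 m).
It also fails if it takes over 37 s, if anything falls off the work surface, if the arm or the gripper's body presses on something with over 40 N, if the wrist force passes 120 N, or if a joint passes its speed limit or range.

ROBOT

A 6-joint arm with a two-finger parallel gripper is mounted at the origin on a cart in front of the work surface, level with it; the furniture and walls round the work are solid. World frame = base frame: x ahead of the robot, y to its left, z up, the work surface at z = 0. Lengths are in m, angles in degrees, forces in N, time in s.
With the tool pointing down it reaches from about 0.3 to 0.75 m from the base axis. Payload 8.5 kg.
Tool frame: the origin (TCP) lies on the centre line of the jaws, within the pads' length; the fingertips stand 22 mm ahead of it and the grasp point (between the pads) lies 3 mm ahead of it (env.tip_reach is the distance from the TCP to the fingertips, in m); y points along the fingers, z is the direction in which the jaws open and shut, and the axes are right-handed (so a half turn about y gives the same grasp; the last joint's range is limited). The gripper opens to 85 mm and grips with 20 to 120 N. Pads are 22 mm wide; open, the fingers measure 114 mm over their backs; the gripper's body (76 mm by 85 mm) begins 54 mm behind the grasp point. The pads swing forward as they close: fully open they stand 13 mm farther back than shut.
Start: joints at [64.097, 21.807, 74.336, -0, 83.858, -12.336], TCP at [0.129, 0.535, 0.253] pointing down, gripper open.
Joint ranges: [-178.18, 178.18], [-50.72, 133.34], [12.68, 142.11], [-81.47, 261.47], [9.98, 163.14], [-165.26, 165.26]. Speed limits (degrees/s): [136.94, 136.94, 180, 180, 180, 180].

INTERFACE

Orientations are given as a 3x3 rotation matrix whose columns are the frame's x, y, z axes.
In Python, from rig import env, get_image gives the robot as it stands. The module is installed in compiled form; this text tells all that it offers.
- The arm moves only by the tool carry_out, never from a script. Its argument "targets" is a list that holds one entry, the list of rows, each a list of 7 numbers: the closure, from 0 (fully open) to 1 (shut), then the shift along the world's x, y, z in mm, then the turn, a rotation vector about the world's x, y, z in degrees. In form: [[[claw, dx, dy, dz, ax, ay, az], ...]]. A call has 1 to 20 rows; each row is the pose to reach, as a shift and turn from the pose commanded when the call began; what a row does not reach only later rows make up. A row lasts 1/12 s, in which the tool goes at most 41.7 mm and 7.16 degrees, less where a joint would pass 70% of its speed; a pose out of reach is approached as far as the arm can. A call with a gripper value outside its range is refused whole. The fingers move at their own pace and stop on an object; "squeeze" is the grip in N (left out, the last holds). Time passes only in rows, so rows that repeat a pose let the fingers close. It gives the time, the measured TCP pose, the force and the opening at its end, in the units of the state.
- env.observe(): the state, without advancing time (a new reading comes with each control period).
- get_image(name): name is "scene" or "top"; returns a dict with "img" (384x512x3 uint8, red, green, blue), "fx", "fy", "cx", "cy" (pixels), "k1" (the pictures are not rectified: a ray, as slopes to the right and down, at radius r is drawn at 1 + k1 r^2 times it, then the intrinsics apply), "rvec" (rotation vector, rad) and "tvec" (3), from world to camera coordinates, as OpenCV has them. Camera axes: x right, y down, z forward; pixel columns grow to the right and rows downward; lengths in m; the calibration is good to about 2 mm. A picture is of the moment at which its call begins. There is no depth.
- env.close_job(): hands the job in, once; it reports no verdict.
The state is a dict: "time_s": time; "q": joint angles; "qvel": joint speeds; "joint_efforts": joint torques, N m; "position": TCP position; "tool_rot": TCP orientation; "ft_force": force on the tool from outside, world axes, zero at the start; "wrist_torque": the same for the moment, N m; "grip_width": finger opening in m.
Only numpy, scipy, OpenCV 4.12 (cv2) and the standard library are available. Lean on these libraries where they do the work, as an engineer would, in place of code of your own. Each camera call takes 0.05 s, during which the arm holds its last target.

## Working session

There is one attempt and no reset: what is moved stays moved. The work goes in short steps, Python scripts to look and compute and a tool call to move; the robot and the scene stay as the last step left them, time stands still between calls to the robot, and variables do not carry over. Pictures are saved under pics/ and viewed, and the job is handed in when it is done.

Besides the shell and the picture viewer there is one more tool, called after "Request:" as name([rows], argument=value, ...), one row to a line, values as JSON. carry_out: Moves the arm, as the interface text tells. Its arguments: {"type":"object","properties":{"targets":{"type":"array"},"squeeze":{"type":"number"}},"required":["targets"]}

```bash
mkdir -p pics; cat > h.py <<'E'
import numpy as np, cv2
from rig import env, get_image
def cam(d):
    R=cv2.Rodrigues(np.array(d['rvec'],float))[0]; t=np.array(d['tvec'],float).ravel()
    return R,t
def ray(d,u,v):
    R,t=cam(d)
    x=(u-d['cx'])/d['fx']; y=(v-d['cy'])/d['fy']
    rd=np.hypot(x,y); r=rd
    for _ in range(30): r=rd/(1+d['k1']*r*r)
    s=r/rd if rd>0 else 1
    w=R.T@np.array([x*s,y*s,1.]); return -R.T@t, w/np.linalg.norm(w)
def onz(d,u,v,z):
    o,w=ray(d,u,v); return o+w*(z-o[2])/w[2]
def proj(d,p):
    R,t=cam(d); c=R@np.array(p,float)+t; x,y=c[0]/c[2],c[1]/c[2]; k=1+d['k1']*(x*x+y*y)
    return np.array([d['fx']*x*k+d['cx'],d['fy']*y*k+d['cy']])
E
python3 - <<'E'
from h import *
for n in('scene','top'):
    d=get_image(n); cv2.imwrite(f'pics/{n}0.png',d['img'][:,:,::-1]); np.save(n+'0.npy',d,allow_pickle=True)
    print(n,d['fx'],d['k1'],ray(d,256,192))
s=env.observe(); print(s); print(env.tip_reach)
E
```

```text
scene 478.28073761801227 -0.09427042332069661 (array([1.58678886, 0.83159085, 1.12690965]), array([-0.63754276, -0.49127734, -0.59345245]))
top 490.55840519212995 -0.1892086330461371 (array([-0.0998973 ,  0.07857247,  1.40853782]), array([ 0.42683699, -0.05679434, -0.9025434 ]))
{'time_s': 0.1, 'q': array([ 6.40994296e+01,  2.18361081e+01,  7.43783251e+01,  4.45553668e-04,
        8.38571600e+01, -1.23345132e+01]), 'qvel': array([-0.05344396, -0.08003211, -0.12853999,  0.01435421, -0.14023809,
       -0.02466632]), 'joint_efforts': array([ 2.53794467e-03, -4.49215150e+01, -2.31653827e+01, -2.55603327e-04,
        3.69941190e-03, -2.73590217e-05]), 'position': array([0.128899  , 0.53444968, 0.25279535]), 'tool_rot': array([[ 9.72099859e-01, -5.52766067e-04,  2.34566746e-01],
       [-2.34567237e-01, -1.12064753e-03,  9.72099252e-01],
       [-2.74476834e-04, -9.99999219e-01, -1.21904212e-03]]), 'ft_force': array([-0.02743491, -0.02224506, -0.05045459]), 'wrist_torque': array([-0.02652184,  0.00504089,  0.01435164]), 'grip_width': 0.08518706220954436}
0.022
```

View pics/scene0.png

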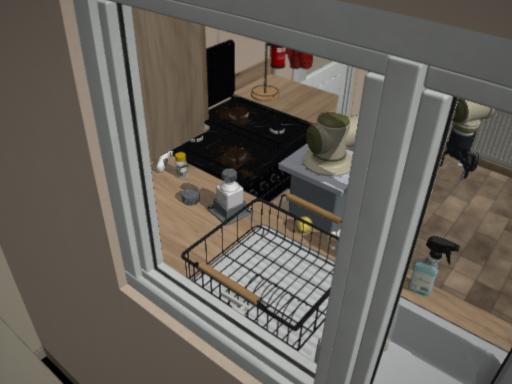

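View pics/top0.png

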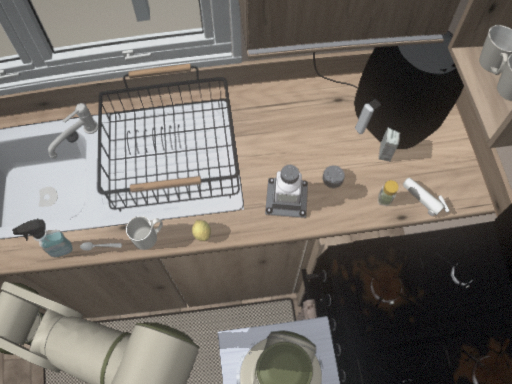

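```bash
python3 - <<'E'
from h import *
a=np.load('scene0.npy',allow_pickle=True).item(); b=np.load('top0.npy',allow_pickle=True).item()
A=cv2.resize(a['img'][140:250,140:270],None,fx=6,fy=5.4,interpolation=cv2.INTER_CUBIC); 
cv2.imwrite('pics/sz.png',cv2.resize(a['img'][150:240,170:270],None,fx=6,fy=6,interpolation=cv2.INTER_CUBIC)[:,:,::-1])
cv2.imwrite('pics/tz.png',cv2.resize(b['img'][150:230,250:360],None,fx=7,fy=7,interpolation=cv2.INTER_CUBIC)[:,:,::-1])
E
```

```text
(no output)
```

View pics/sz.png

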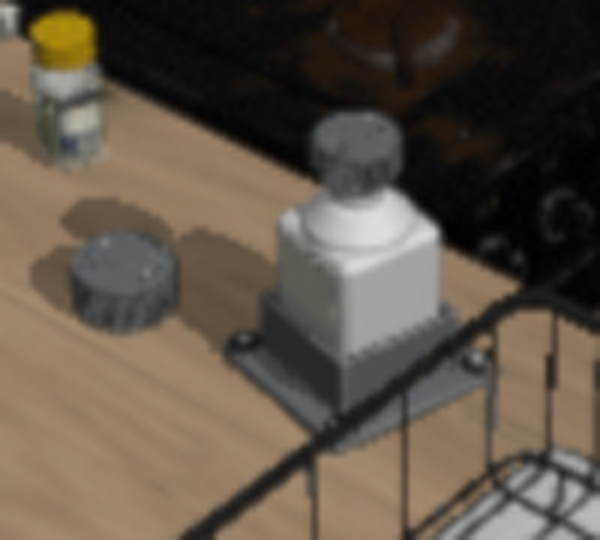

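View pics/tz.png

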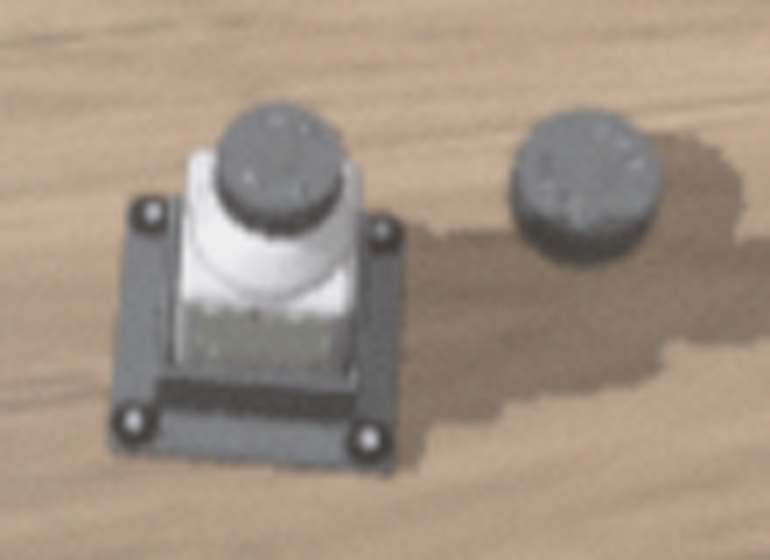

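```bash
python3 - <<'E'
from h import *
a=np.load('scene0.npy',allow_pickle=True).item(); b=np.load('top0.npy',allow_pickle=True).item()
T=lambda x,y:((x-3)/7+250,(y-3)/7+150); S=lambda x,y:((x-2.5)/6+170,(y-2.5)/6+150)
print('cap top', onz(b,*T(281,163),.1765), 'scene', onz(a,*S(357,139),.1765))
o1,w1=ray(b,*T(281,163));o2,w2=ray(a,*S(357,139))
M=np.c_[w1,-w2];s=np.linalg.lstsq(M,o2-o1,rcond=None)[0];print('tri',o1+s[0]*w1,o2+s[1]*w2)
P=[onz(b,*T(*p),.013) for p in[(148,213),(382,232),(134,418),(369,438)]]
print(np.round(P,4),np.mean(P,0)); print(np.degrees(np.arctan2(*(P[0]-P[1])[:2])))
Q=[onz(a,*S(*p),.013) for p in[(245,340),(475,362)]];print('scene bolts',Q)
print('loose cap',onz(b,*T(587,170),.03),onz(a,*S(125,262),.03))
for n,p,q,z in[('mug',(143,225),None,.089),('lemon',(201,231),None,.03),('jar',(391,187),(180.5,156),.1)]:
    print(n,onz(b,*p,z), None if q is None else onz(a,*q,z))
# overlays: predicted ellipse of cap top from top-based est
for d,n,f,x0,y0 in((a,'sz',6,170,150),(b,'tz',7,250,150)):
    im=cv2.imread(f'pics/{n}.png')
    c=(onz(b,*T(281,163),.1765)+onz(a,*S(357,139),.1765))/2
    for z in(.1765,.1495):
      for th in np.linspace(0,6.28,60):
        u,v=proj(d,[c[0]+.0265*np.cos(th),c[1]+.0265*np.sin(th),z]); cv2.circle(im,(int((u-x0+.5)*f),int((v-y0+.5)*f)),1,(0,0,255) if z>.17 else (0,255,0),-1)
    cv2.imwrite(f'pics/{n}_o.png',im)
E
```

```text
cap top [ 0.52959744 -0.10186789  0.1765    ] scene [ 0.53755236 -0.09944633  0.1765    ]
tri [ 0.5320908  -0.1025826   0.17162003] [ 0.53269598 -0.10375563  0.17210104]
[[ 0.5958 -0.0614  0.013 ]
 [ 0.572  -0.1657  0.013 ]
 [ 0.4959 -0.0404  0.013 ]
 [ 0.4723 -0.1421  0.013 ]] [ 0.53402435 -0.1023822   0.013     ]
12.88412765473362
scene bolts [array([ 0.57189558, -0.1653158 ,  0.013     ]), array([ 0.49573871, -0.04099877,  0.013     ])]
loose cap [ 0.58238408 -0.26121283  0.03      ] [ 0.57781349 -0.26407666  0.03      ]
mug [0.46255509 0.33659722 0.089     ] None
lemon [0.44536314 0.17323513 0.03      ] None
jar [ 0.48075854 -0.40930945  0.1       ] [ 0.48900804 -0.40312892  0.1       ]
```

View pics/sz_o.png

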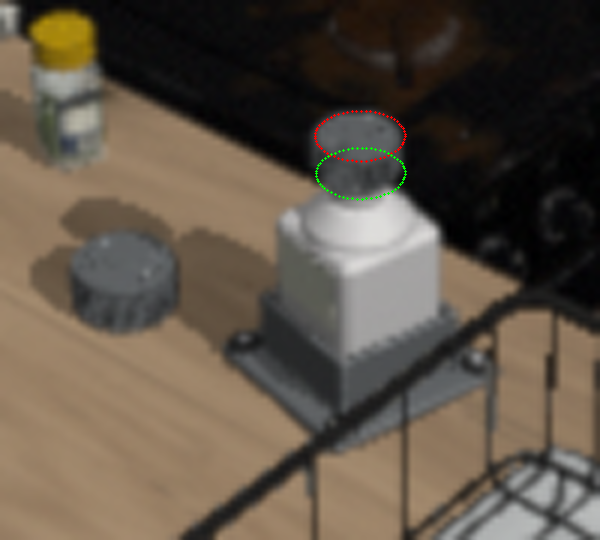

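View pics/tz_o.png

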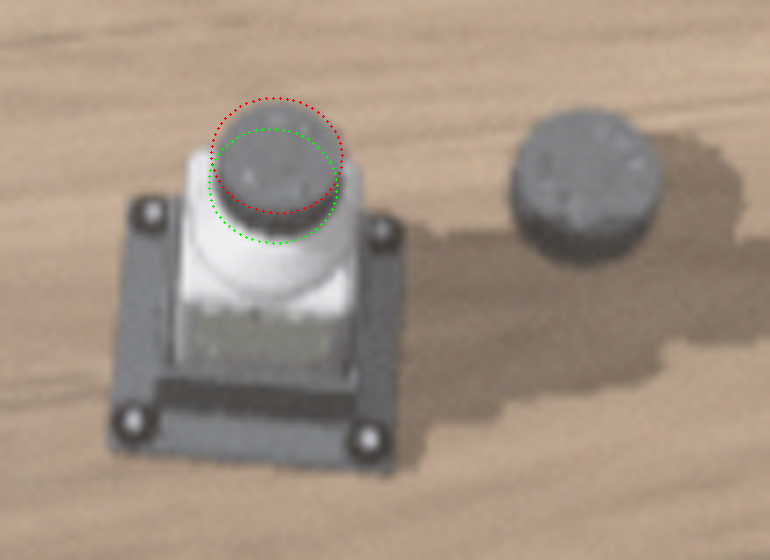

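Request:
carry_out([
  [[0,5,-8,10,0,0,-1],[0,20,-32,20,0,0,-4],[0,40,-64,30,0,0,-8],[0,62,-98,40,0,0,-12],[0,84,-132,45,0,0,-16],[0,106,-166,45,0,0,-20],[0,128,-200,45,0,0,-24],[0,150,-234,45,0,0,-28],[0,172,-268,45,0,0,-32],[0,194,-302,45,0,0,-36],[0,216,-336,45,0,0,-40],[0,238,-370,45,0,0,-45],[0,260,-404,45,0,0,-50],[0,282,-438,45,0,0,-54],[0,304,-472,45,0,0,-58],[0,326,-506,45,0,0,-62],[0,348,-540,45,0,0,-66],[0,370,-574,45,0,0,-70],[0,390,-610,45,0,0,-73],[0,404,-637,45,0,0,-75]],
])

```text
time_s: 1.77
position: [0.5337, -0.1057, 0.2986]
tool_rot: [[0.02, 0.0, 1.0], [-1.0, -0.0, 0.02], [0.0, -1.0, 0.0]]
ft_force: [0.4, 0.1, 0.1]
grip_width: 0.085
```

```bash
python3 - <<'E'
from h import *
for n,(x0,y0) in(('scene',(160,80)),('top',(220,90))):
    d=get_image(n); np.save(n+'1.npy',d,allow_pickle=True)
    im=cv2.resize(d['img'][y0:y0+150,x0:x0+150],None,fx=4,fy=4,interpolation=cv2.INTER_CUBIC)[:,:,::-1].copy()
    cv2.imwrite(f'pics/{n}1.png',im)
s=env.observe();print(s['time_s'],s['position'],s['q'],s['ft_force'])
E
```

```text
1.8667 [ 0.53390297 -0.10658602  0.29775952] [-2.37339217e+01  1.96772641e+01  7.02535333e+01 -4.40214211e-02
  9.01007626e+01 -2.48046963e+01] [ 0.15623302  0.28084905 -0.46098136]
```

View pics/scene1.png

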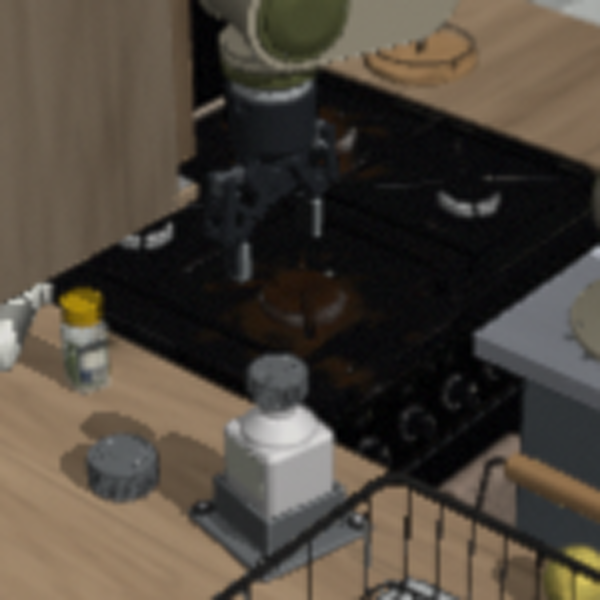

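View pics/top1.png

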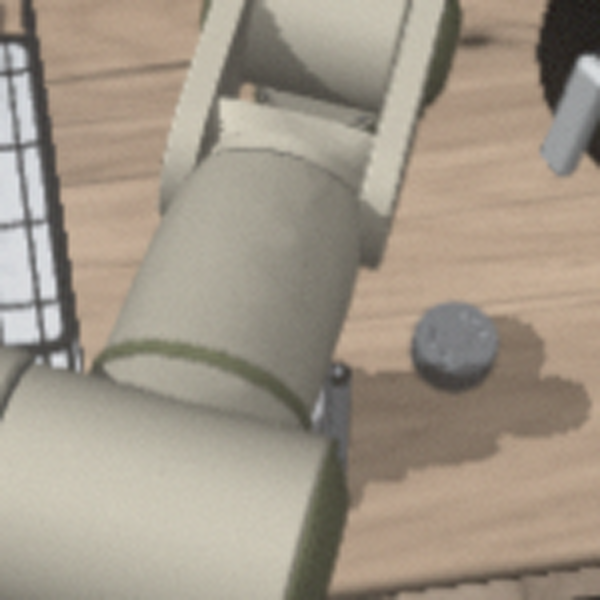

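Request:
carry_out([
  [[0,0,0,0,0,0,0],[0,0,0,0,0,0,0],[0,0,0,0,0,0,0],[0,0,0,0,0,0,0]],
])

```text
time_s: 2.2
position: [0.5326, -0.1014, 0.2989]
tool_rot: [[0.026, 0.001, 1.0], [-1.0, -0.0, 0.026], [0.0, -1.0, 0.001]]
ft_force: [-0.2, 0.7, -0.3]
grip_width: 0.0854
```

```bash
python3 - <<'E'
from h import *
d=get_image('scene'); np.save('scene2.npy',d,allow_pickle=True)
s=env.observe(); p=s['position'];print(s['time_s'],p,s['tool_rot'],s['ft_force'])
x0,y0=200,110
im=cv2.resize(d['img'][y0:y0+90,x0:x0+60],None,fx=8,fy=6.6,interpolation=cv2.INTER_CUBIC)
im=cv2.resize(d['img'][y0:y0+90,x0:x0+70],None,fx=6,fy=6,interpolation=cv2.INTER_CUBIC)[:,:,::-1].copy()
for z in(0,-.01,-.022):
    for sx in(-.0426,.0426):
        u,v=proj(d,p+[sx,0,z]); cv2.circle(im,(int((u-x0+.5)*6),int((v-y0+.5)*6)),2,(0,0,255),-1)
u,v=proj(d,[.5335,-.102,.1765]); cv2.circle(im,(int((u-x0+.5)*6),int((v-y0+.5)*6)),2,(0,255,0),-1)
cv2.imwrite('pics/s2.png',im)
E
```

```text
2.25 [ 0.53266304 -0.10146833  0.29882422] [[ 2.62631253e-02  5.20321426e-04  9.99654929e-01]
 [-9.99655041e-01 -2.03321564e-04  2.62632340e-02]
 [ 2.16916727e-04 -9.99999844e-01  5.14802077e-04]] [0.77382041 0.46635625 1.07776738]
```

View pics/s2.png

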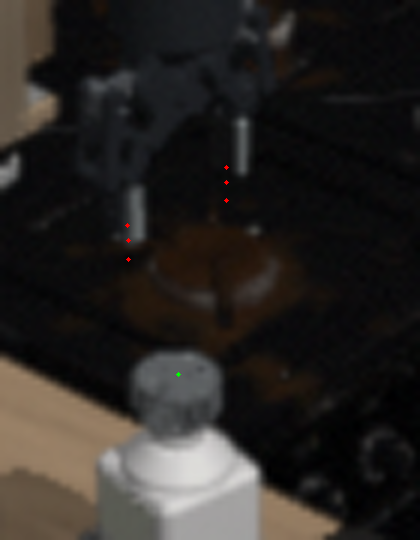

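Request:
carry_out([
  [[0,0,0,-10,0,0,0],[0,0,0,-25,0,0,0],[0,0,0,-45,0,0,0],[0,0,-0.5,-65,0,0,0],[0,0,-0.5,-85,0,0,0],[0,0,-0.5,-102,0,0,0],[0,0,-0.5,-116,0,0,0],[0,0,-0.5,-125,0,0,0],[0,0,-0.5,-130,0,0,0],[0,0,-0.5,-131,0,0,0],[0,0,-0.5,-131,0,0,0],[0,0,-0.5,-131,0,0,0]],
])

```text
time_s: 3.25
position: [0.5333, -0.1029, 0.1681]
tool_rot: [[0.025, 0.001, 1.0], [-1.0, -0.001, 0.025], [0.001, -1.0, 0.001]]
ft_force: [-0.4, -0.6, 0.1]
grip_width: 0.0852
```

```bash
python3 - <<'E'
from h import *
for n,(x0,y0) in(('scene',(190,120)),('top',(240,120))):
    d=get_image(n); np.save(n+'3.npy',d,allow_pickle=True)
    im=cv2.resize(d['img'][y0:y0+90,x0:x0+90],None,fx=6,fy=6,interpolation=cv2.INTER_CUBIC)[:,:,::-1].copy()
    cv2.imwrite(f'pics/{n}3.png',im)
s=env.observe();print(s['time_s'],s['position'],s['q'],s['ft_force'])
E
```

```text
3.35 [ 0.53328989 -0.10295624  0.16806228] [-2.34212210e+01  2.55316331e+01  8.33898185e+01  7.19821865e-04
  7.09969695e+01 -2.48547447e+01] [-0.52681193  0.78621955  0.83172409]
```

View pics/scene3.png

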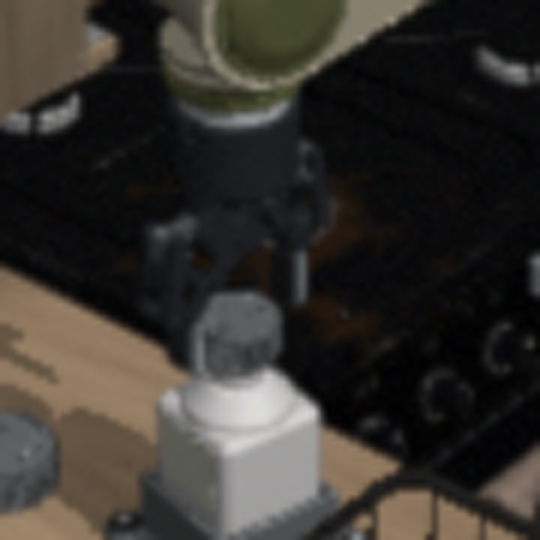

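View pics/top3.png

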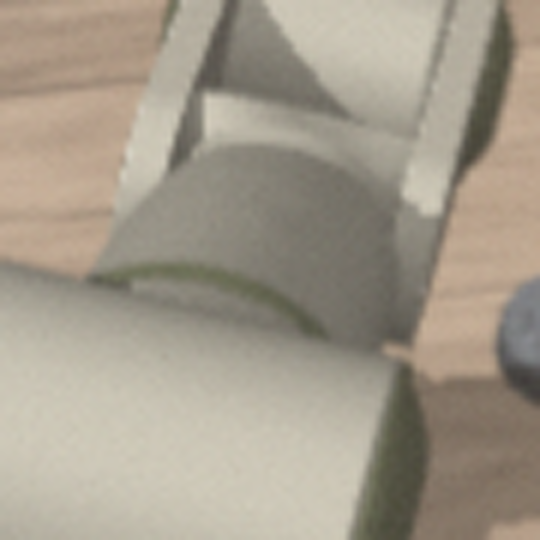

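Request:
carry_out([
  [[0.2,0,0,0,0,0,0],[0.4,0,0,0,0,0,0],[0.6,0,0,0,0,0,0],[1,0,0,0,0,0,0],[1,0,0,0,0,0,0],[1,0,0,0,0,0,0],[1,0,0,0,0,0,0],[1,0,0,0,0,0,0]],
], squeeze=60)

```text
time_s: 4.02
position: [0.5333, -0.1029, 0.1677]
tool_rot: [[0.025, 0.001, 1.0], [-1.0, -0.0, 0.025], [0.0, -1.0, 0.001]]
ft_force: [1.9, -0.3, 5.1]
grip_width: 0.0508
```

```bash
python3 - <<'E'
from h import *
for n,(x0,y0) in(('scene',(190,120)),):
    d=get_image(n); np.save(n+'4.npy',d,allow_pickle=True)
    im=cv2.resize(d['img'][y0:y0+90,x0:x0+90],None,fx=6,fy=6,interpolation=cv2.INTER_CUBIC)[:,:,::-1].copy()
    cv2.imwrite(f'pics/{n}4.png',im)
s=env.observe();print(s['time_s'],s['position'],s['ft_force'],s['wrist_torque'],s['grip_width'])
E
```

```text
4.0667 [ 0.5332908  -0.10294393  0.16761016] [2.82060528 0.99747093 5.9410674 ] [ 0.06798235 -0.41200177 -0.00120022] 0.05116327519301744
```

View pics/scene4.png

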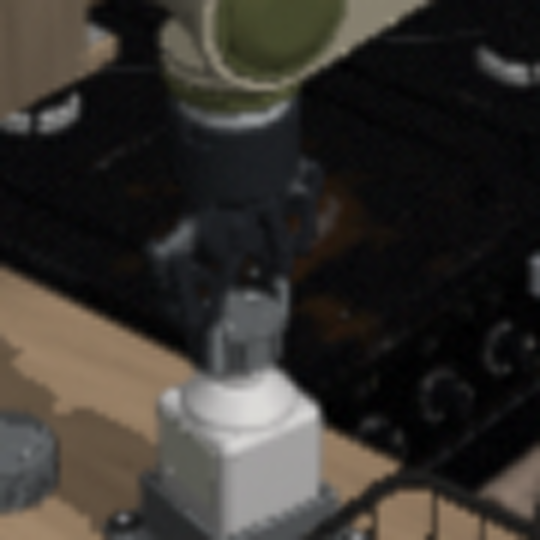

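Request:
carry_out([
  [[1,0,0,-1,0,0,0],[1,0,0,-2,0,0,0],[1,0,0,-3,0,0,0],[1,0,0,-4,0,0,0],[1,0,0,-5,0,0,0],[1,0,0,-5.5,0,0,0],[1,0,0,-5.5,0,0,0],[1,0,0,-5.5,0,0,0],[1,0,0,-5.5,0,0,0]],
])

```text
time_s: 4.82
position: [0.5339, -0.1031, 0.163]
tool_rot: [[0.025, 0.003, 1.0], [-1.0, -0.001, 0.025], [0.001, -1.0, 0.003]]
ft_force: [3.9, 1.3, 11.6]
grip_width: 0.0511
```

```bash
python3 - <<'E'
from h import *
s=env.observe();print(s['time_s'],s['position'],s['ft_force'],s['wrist_torque'],s['grip_width'])
E
```

```text
4.8167 [ 0.53392567 -0.10310741  0.1629768 ] [ 3.88643049  1.2794006  11.58916792] [ 0.18614731 -0.45596397 -0.08606964] 0.05107095474412636
```

Request:
carry_out([
  [[1,0,0,-0.5,0,0,0],[1,0,0,-1,0,0,0],[1,0,0,-1.5,0,0,0],[1,0,0,-1.5,0,0,0],[1,0,0,-1.5,0,0,0]],
])

```text
time_s: 5.23
position: [0.5341, -0.1031, 0.1617]
tool_rot: [[0.025, 0.004, 1.0], [-1.0, -0.001, 0.025], [0.001, -1.0, 0.004]]
ft_force: [4.6, 0.9, 11.7]
grip_width: 0.0509
```

```bash
python3 - <<'E'
from h import *
s=env.observe();print(s['time_s'],s['position'],s['ft_force'],s['wrist_torque'],s['grip_width'])
E
```

```text
5.2333 [ 0.53411084 -0.10313711  0.16170382] [ 4.58255918  0.90832786 11.73288049] [ 0.17704754 -0.46477611 -0.0077817 ] 0.05092646380717853
```

Request:
carry_out([
  [[1,0,0,-0.5,0,0,0],[1,0,0,-1,0,0,0],[1,0,0,-1,0,0,0]],
])

```text
time_s: 5.48
position: [0.5345, -0.1032, 0.1613]
tool_rot: [[0.025, 0.005, 1.0], [-1.0, -0.002, 0.025], [0.002, -1.0, 0.005]]
ft_force: [4.2, 1.7, 16.2]
grip_width: 0.0513
```

Request:
carry_out([
  [[1,0,0,0,0,0,0]],
])

```text
time_s: 5.57
position: [0.5345, -0.1032, 0.1613]
tool_rot: [[0.025, 0.005, 1.0], [-1.0, -0.002, 0.025], [0.002, -1.0, 0.005]]
ft_force: [4.3, 2.2, 15.7]
grip_width: 0.0509
```

```bash
python3 - <<'E'
from h import *
s=env.observe();print(s['time_s'],s['position'],s['ft_force'],s['wrist_torque'],s['grip_width'])
d=get_image('scene'); np.save('scene5.npy',d,allow_pickle=True);x0,y0=190,120
im=cv2.resize(d['img'][y0:y0+90,x0:x0+90],None,fx=6,fy=6,interpolation=cv2.INTER_CUBIC)[:,:,::-1].copy()
cv2.imwrite('pics/scene5.png',im)
E
```

```text
5.5667 [ 0.53446055 -0.10320432  0.16132281] [ 4.3395333   2.18239009 15.68961059] [ 0.2582946  -0.43972326 -0.03971323] 0.050940069112254474
```

View pics/scene5.png

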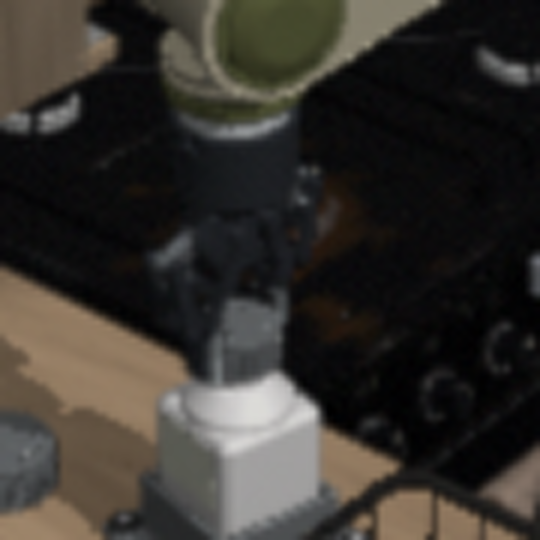

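Request:
carry_out([
  [[1,0,0,0,0,0,3],[1,0,0,0,0,0,7],[1,0,0,0,0,0,11],[1,0,0,0,0,0,15],[1,0,0,0,0,0,19],[1,0,0,0,0,0,23],[1,0,0,0,0,0,27],[1,0,0,0,0,0,30],[1,0,0,0,0,0,30],[1,0,0,0,0,0,30]],
])

```text
time_s: 6.45
position: [0.5345, -0.1035, 0.1613]
tool_rot: [[0.522, 0.006, 0.853], [-0.853, -0.002, 0.522], [0.005, -1.0, 0.004]]
ft_force: [4.2, 0.4, 15.3]
grip_width: 0.0509
```

```bash
python3 - <<'E'
from h import *
s=env.observe();print(s['time_s'],s['position'],s['tool_rot'][:,2],s['ft_force'],s['wrist_torque'],s['grip_width'],s['q'])
E
```

```text
6.45 [ 0.53454726 -0.10347706  0.16131585] [0.85305425 0.52181036 0.00352165] [ 4.20863466  0.35767325 15.27832118] [-0.01256093 -0.51169121  0.10541594] 0.05085677996548676 [-2.34216196e+01  2.59847868e+01  8.38837873e+01  7.35714014e-03
  6.97905441e+01 -5.48776393e+01]
```

Request:
carry_out([
  [[1,0,0,0,0,0,3],[1,0,0,0,0,0,7],[1,0,0,0,0,0,11],[1,0,0,0,0,0,15],[1,0,0,0,0,0,19],[1,0,0,0,0,0,23],[1,0,0,0,0,0,27],[1,0,0,0,0,0,31],[1,0,0,0,0,0,35],[1,0,0,0,0,0,39],[1,0,0,0,0,0,42],[1,0,0,0,0,0,42],[1,0,0,0,0,0,42],[1,0,0,0,0,0,42]],
])

```text
time_s: 7.62
position: [0.5346, -0.103, 0.1614]
tool_rot: [[0.959, 0.006, 0.285], [-0.285, -0.002, 0.959], [0.006, -1.0, 0.0]]
ft_force: [4.6, 2.4, 15.1]
grip_width: 0.0507
```

```bash
python3 - <<'E'
from h import *
s=env.observe();print(s['time_s'],s['position'],s['tool_rot'][:,2],s['ft_force'],s['wrist_torque'],s['grip_width'],s['q'])
d=get_image('scene'); np.save('scene6.npy',d,allow_pickle=True);x0,y0=190,120
im=cv2.resize(d['img'][y0:y0+90,x0:x0+90],None,fx=6,fy=6,interpolation=cv2.INTER_CUBIC)[:,:,::-1].copy()
cv2.imwrite('pics/scene6.png',im)
E
```

```text
7.6167 [ 0.53464227 -0.103035    0.16135717] [2.84816119e-01 9.58582148e-01 2.09322792e-04] [ 4.57592958  2.44936405 15.14712231] [ 0.35317676 -0.65722332  0.09110136] 0.050732265723649236 [-2.33943016e+01  2.59789797e+01  8.38862234e+01  5.66041519e-02
  6.97929808e+01 -9.68658010e+01]
```

View pics/scene6.png

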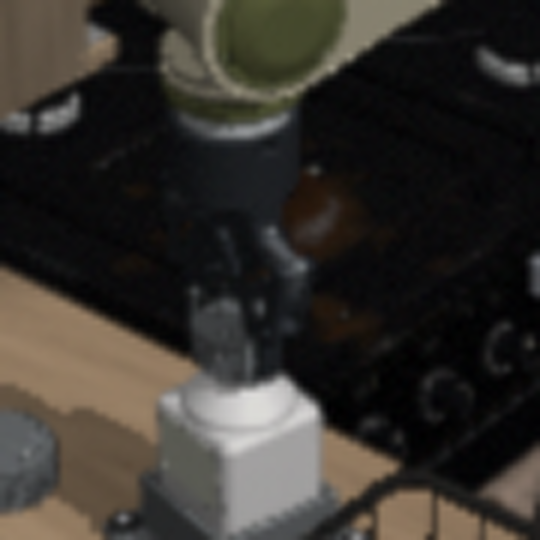

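Request:
carry_out([
  [[1,0,0,1,0,0,0],[1,0,0,2.5,0,0,0],[1,0,0,4,0,0,0],[1,0,0,5.5,0,0,0],[1,0,0,7,0,0,0],[1,0,0,8.5,0,0,0],[1,0,0,10,0,0,0],[1,0,0,11,0,0,0],[1,0,0,11,0,0,0],[1,0,0,11,0,0,0]],
])

```text
time_s: 8.5
position: [0.5328, -0.1028, 0.17]
tool_rot: [[0.958, -0.001, 0.285], [-0.285, 0.0, 0.958], [-0.001, -1.0, 0.0]]
ft_force: [2.2, -0.2, 0.6]
grip_width: 0.0511
```

```bash
python3 - <<'E'
from h import *
s=env.observe();print(s['time_s'],s['position'],s['tool_rot'][:,2],s['ft_force'],s['wrist_torque'],s['grip_width'])
d=get_image('scene'); np.save('scene7.npy',d,allow_pickle=True);x0,y0=190,120
im=cv2.resize(d['img'][y0:y0+90,x0:x0+90],None,fx=6,fy=6,interpolation=cv2.INTER_CUBIC)[:,:,::-1].copy()
cv2.imwrite('pics/scene7.png',im)
E
```

```text
8.5 [ 0.53281119 -0.10276605  0.16998465] [2.85139377e-01 9.58486055e-01 1.38354794e-04] [ 2.16594405 -0.18837464  0.56401909] [ 0.1193338  -0.27832009  0.02009129] 0.05107683595343233
```

View pics/scene7.png

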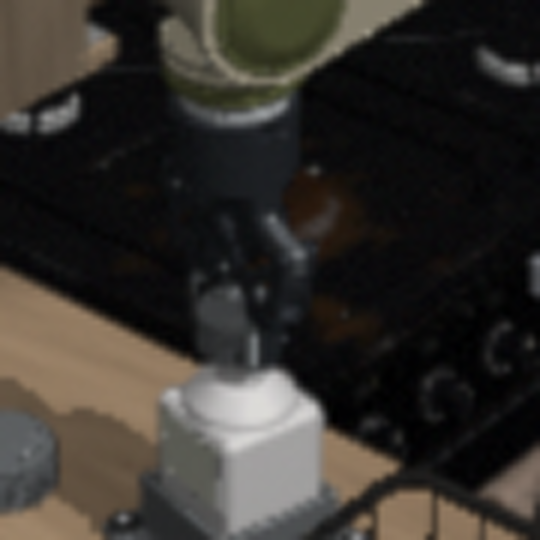

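Request:
carry_out([
  [[1,0,0,2,0,0,0],[1,0,0,4,0,0,0],[1,0,0,6,0,0,0],[1,0,0,8,0,0,0],[1,0,0,10,0,0,0]],
])

```text
time_s: 8.97
position: [0.5329, -0.1028, 0.1805]
tool_rot: [[0.958, -0.0, 0.285], [-0.285, 0.0, 0.958], [-0.0, -1.0, 0.0]]
ft_force: [-0.2, 0.9, -2.3]
grip_width: 0.0507
```

Request:
carry_out([
  [[1,0,0,3,0,0,0],[1,0,0,7,0,0,0],[1,0,0,12,0,0,0],[1,0,0,17,0,0,0],[1,0,0,22,0,0,0],[1,0,0,27,0,0,0],[1,0,0,32,0,0,0],[1,0,0,37,0,0,0],[1,0,0,42,0,0,0],[1,0,0,47,0,0,0],[1,0,0,52,0,0,0],[1,0,0,57,0,0,0],[1,0,0,61,0,0,0],[1,0,0,64,0,0,0],[1,0,0,66,0,0,0],[1,0,0,67,0,0,0],[1,0,0,67,0,0,0],[1,0,0,67,0,0,0],[1,0,0,67,0,0,0],[1,0,0,67,0,0,0]],
])

```text
time_s: 10.63
position: [0.533, -0.1028, 0.2471]
tool_rot: [[0.958, -0.0, 0.285], [-0.285, 0.0, 0.958], [-0.0, -1.0, 0.0]]
ft_force: [-0.3, 0.3, 0.1]
grip_width: 0.0506
```

```bash
python3 - <<'E'
from h import *
s=env.observe();print(s['time_s'],s['position'],s['tool_rot'],s['ft_force'],s['wrist_torque'],s['grip_width'],s['qvel'])
d=get_image('scene'); np.save('scene8.npy',d,allow_pickle=True);x0,y0=180,100
im=cv2.resize(d['img'][y0:y0+110,x0:x0+100],None,fx=5.4,fy=5.4,interpolation=cv2.INTER_CUBIC)[:,:,::-1].copy()
cv2.imwrite('pics/scene8.png',im)
E
```

```text
10.6333 [ 0.5329673  -0.10283217  0.24713189] [[ 9.58479116e-01 -3.64416485e-04  2.85162500e-01]
 [-2.85162446e-01  1.92729129e-04  9.58479182e-01]
 [-4.04244734e-04 -9.99999915e-01  8.08089490e-05]] [-0.28990808  0.26775565  0.10088858] [0.0223298  0.01055523 0.00146691] 0.05062917124049735 [ 0.00992289 -0.08413468 -0.0480518  -0.04616062 -0.02051457  0.05635277]
```

View pics/scene8.png

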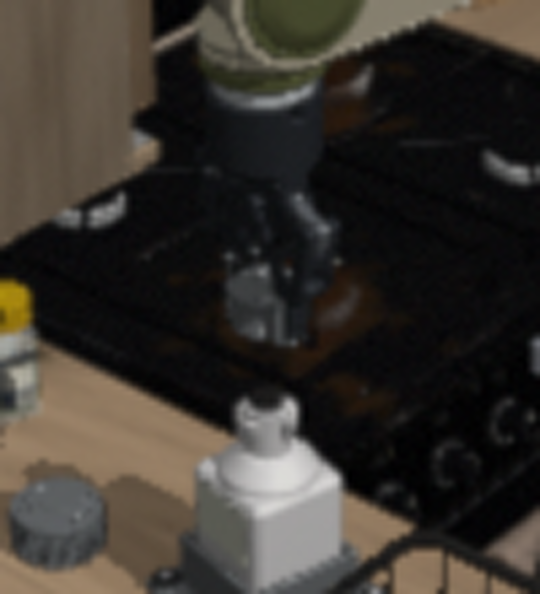

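The neck and dark mouth are bare at (266,400) in this crop. The cap is held level above them at (262,300), and the bottle is in its pocket. I'll compare the bottle with the first picture, then hand in.

```bash
python3 - <<'E'
from h import *
a=np.load('scene0.npy',allow_pickle=True).item()['img'].astype(np.float32);b=np.load('scene8.npy',allow_pickle=True).item()['img'].astype(np.float32)
g=lambda i:cv2.cvtColor(i,cv2.COLOR_RGB2GRAY)
for n,(x0,y0,x1,y1) in{'bottle':(212,184,248,212),'jar':(172,150,190,180),'lemon':(294,214,314,236)}.items():
    print(n,cv2.phaseCorrelate(g(a)[y0:y1,x0:x1].copy(),g(b)[y0:y1,x0:x1].copy()))
env.close_job(); print(env.observe()['position'],env.observe()['grip_width'])
E
```

```text
bottle ((-0.02686259649093259, 0.03340403286284044), 0.9998744399459274)
jar ((0.2368356151797233, -0.449636743349787), 0.7813891112804413)
lemon ((0.028454593438530296, 0.012783124294776016), 1.008105451365312)
the job is handed in; nothing more can be done
the job is handed in; nothing more can be done
```

The cap is off and still held over the open bottle, and I have handed the job in; no verdict was given.

**What I did:**
1. Gripped the cap with 60 N.
2. Pressed it about 6.5 mm, down to its hard stop. The push back rose to about 16 N.
3. Turned the gripper 72° anticlockwise while holding the cap down. The twisting torque stayed near 0.1 N m, so the fingers showed no sign of slipping.
4. Lifted the cap straight up to about 8 cm above where it sat. The job had taken about 10.6 s by then, just before I handed in.

**Last checks:**
- **Cap:** the final picture shows the bare neck below it. The gripper was level and still, with a 51 mm opening and close to zero force from outside.
- **Bottle and lemon:** neither moved in the scene picture compared with the start (under 0.05 px).
- **Spice jar:** the comparison gave about 0.5 px, roughly 2 mm, with a weak match. The arm never came near the jar, so I think this comes from the changing arm and shadows around it.
- **Mug:** I did not measure it again. The arm passed well above it, and I felt no contact.
- **Cap height:** the two camera views differed by about 4 mm. The gripper measured about 79 mm of lift, well inside the 45 to 140 mm allowed.

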